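# Move the snapped-in battery from the charger to the pressing tool

## Robot

A 6-joint arm with a two-finger parallel gripper is mounted at the origin on the work surface. World frame = base frame: x ahead of the robot, y to its left, z up, the work surface at z = 0. Lengths are in m, angles in rad, forces in N, time in s.
With the tool pointing down it reaches from about 0.3 to 0.775 m from the base axis. Payload 14.6 kg.
Tool frame: the origin (TCP) lies midway between the tips of the shut fingers; the grasp point (between the pads) lies 19 mm behind it; z points along the fingers, y is the line along which they close (so a half turn about z gives the same grasp; the last joint's range is limited). The gripper opens to 94 mm and grips with 3 to 60 N. Pads are 16 mm wide; open, the fingers measure 119 mm over their backs; the gripper's body (75 mm by 177 mm) begins 78 mm behind the grasp point.
Start: joints at [-1.252, 0.3, 1.521, -0, 1.321, -0.067], TCP at [0.207, -0.51, 0.205] pointing down, gripper open.
Joint ranges: [-3.03, 3.03], [-0.79, 2.21], [0.23, 2.52], [-1.04, 4.18], [0, 3.07], [-2.55, 2.55]. Speed limits (rad/s): [2.22, 2.22, 2.57, 3.14, 3.14, 3.14].

## Interface

Orientations are given as a 3x3 rotation matrix whose columns are the frame's x, y, z axes.
In Python, from bench import arm, optics gives the robot as it stands.
- The arm moves only by the tool arm_command, never from a script. Its argument "deltas" is a list of rows, each an object of numbers: "x", "y", "z": the shift along the tool's x, y, z in mm; "wx", "wy", "wz": the turn, a rotation vector about the tool's x, y, z in rad; "grip": the opening, from 0 (shut) to 1 (fully open). In form: [{"x": .., "y": .., "z": .., "wx": .., "wy": .., "wz": .., "grip": ..}, ...]. A call has 1 to 20 rows; each row is the pose to reach, as a shift and turn from the pose commanded when the call began, along the tool's axes at that moment; what a row does not reach only later rows make up. A row lasts 1/10 s, in which the tool goes at most 50 mm and 8.59 degrees, less where a joint would pass 70% of its speed; a pose out of reach is approached as far as the arm can. A call with a gripper value outside its range is refused whole. The fingers move at their own pace and stop on an object; "newtons" is the grip in N (left out, the last holds). Time passes only in rows, so rows that repeat a pose let the fingers close. It gives the time, the measured TCP pose, the force, the opening and the grip force at its end, in the units of the state.
- arm.sense(): the state, without advancing time (a new reading comes with each control period).
- optics.grab_frame(name): name is "scene" or "top" or "wrist"; returns a dict with "image" (420x560x3 uint8, red, green, blue), "intrinsics" (3x3 intrinsics, pixels), "origin" and "orientation" of the camera in the world. Camera axes: x right, y up, looking along -z (the intrinsics and any distortion apply to the point x, -y, -z); pixel columns grow to the right and rows downward; lengths in m; the calibration is good to about 2 mm. A picture is of the moment at which its call begins. There is no depth.
- arm.close_job(): hands the job in; it is judged then, once.
The state is a dict: "time": time; "qpos": joint angles; "qd": joint speeds; "joint_torque": joint torques, N m; "ee_pos": TCP position; "orientation": TCP orientation; "wrist_force": force on the tool from outside, world axes, zero at the start; "ft_torque": the same for the moment, N m; "finger_gap": opening from 0.0 (shut) to 1.0 (fully open); "grip_force": force on a finger pad.
Only numpy, scipy, OpenCV 4.12 (cv2) and the standard library are available. Lean on these libraries where they do the work, as an engineer would, in place of code of your own. Each camera call takes 0.05 s, during which the arm holds its last target. There are 200 camera calls.

## Task

Pinch the two sprung side tabs of the battery pack together while it sits in the charger, draw it out, and push it fully home into the battery socket of the upside-down pressing tool, so that it is latched there with both tabs sprung back out. Never yank it against its catches, and feel for the socket gently, because it sits neither quite in the middle of its frame nor always at the same height. Leave the sockets, fittings, mug and spanner on the bench where they stand.

Things in the scene. Friction and masses are not known exactly. Their poses are not given: they have to be found in the camera images.
- pack: battery pack, 0.28 to 0.44 kg, 100 mm tall, upright in the charger at the start. Origin: centre of the underside of its foot; z up, y along the line through its two tabs. Foot: plain block 40 (x) x 30 (y) mm, z = 0 to 45, square lower edges. Head: black block 56 (x) x 44 (y) mm, z = 45 to 100; its shoulder lies on the socket's mouth when home. It fits either way round (half turn about z).
- pack_buttons (a point): middle of the pack between the two ribbed tab buttons, 75 mm above its origin, axes as the pack. Buttons on the head's two y sides: 26 mm (x) wide, 28 mm tall, outer faces at y = +-27 mm (54 mm over both); pressed in 5 mm each they are level with the head (44 mm), which stops the fingers. The pack may be carried so.
- pack_hooks (a point): middle of the foot at the height of the hooks' flat tops, 31.5 mm above the pack's origin. One hook on each y side of the foot, 14 mm wide, reaching 14 mm down from here, standing out to y = +-19 mm, with a sloping underside. Each is one piece with its button and moves in and out with it.
- tab_a (a joint): how far the tab on the pack's +y side is pressed in, m: 0 sprung out, 0.005 level with the head. Spring 2 N at the start, 7 N at 5 mm. The hook clears the catches from 0.003 on; 0.004 to 0.005 is safe.
- tab_b (a joint): the same for the tab on the pack's -y side
- charger: grey charger block fixed to the bench, 110 (x) x 100 (y) x 60 mm tall; origin at the centre of its underside, z up. It holds the pack at the start, the pack's axes along its own. More than 40 N between pack and charger is too rough.
- charger_mouth (a point): centre of the mouth of the charger's socket, 60 mm above the bench. Hole 42.4 (x) x 32.4 (y) mm. Two catches (ledges 12 mm deep under the mouth, on the y sides) hold the hooks down; home, the pack's origin is 45 mm below the mouth and the hooks have 1.5 mm of play.
- tool: pressing tool, 56 mm thick grey barrel along x with steel jaws at +x, upside down in a steel cradle fixed to the bench; its short black handle stands up as an open rectangular frame 95 (x) x 66 (y) mm, top 114 mm above the bench. Origin on the bench under the frame's middle, z up. More than 60 N between pack and tool is too rough.
- tool_mouth (a point): middle of the handle's frame, 120 mm above the bench, axes as the tool: the socket's mean place. The grey socket (block 59 (x) x 52 (y) mm, flat top, hole 42.4 (x) x 32.4 (y) mm) stands firmly, but its mouth is off this point by up to 8 mm either way along x and up to 4 mm up or down, new each time and NOT measured; in y it is exact. Mouth bevelled 2 mm at the y edges, sharp at the x edges.
- tool_home (a point): 75 mm above the bench, middle of the frame: where the pack's origin comes when home, but for the socket's unknown offset in x and z; its y along the tool's y. Catches as in the charger. A sprung contact in the floor lifts the pack over the last 8 mm, 3 N rising to 8 N: hold it down until the tabs are out under the catches; it then rises by the 1.5 mm of play.
- socket_long: steel socket standing, 34 mm across, 80 mm tall; a bystander to be left where it is; origin under its middle
- socket_mid: steel socket standing, 32 mm across, 55 mm tall; a bystander to be left where it is; origin under its middle
- socket_short: steel socket standing, 26 mm across, 34 mm tall; a bystander to be left where it is; origin under its middle
- nipple: pipe nipple standing, 34 mm across, 70 mm tall; a bystander to be left where it is; origin under its middle
- tee: brass tee fitting, 70 mm long, lying; a bystander to be left where it is; origin under its middle
- mug: steel mug, 76 mm across, 95 mm tall; a bystander to be left where it is; origin under its middle
- spanner: steel spanner lying flat; a bystander to be left where it is; origin under its middle

How it is judged:
On the way, in this order (a step that is already met when the one before it is completed fails the run):
1. both tabs are pinched in while the pack is still in the charger (value of joint each of tab_a, tab_b above 0.003 m and z of pack in the frame of charger below 0.025 m), for 0.1 s.
2. the pack is clear of the charger (z of pack in the frame of charger above 0.065 m), for 0.1 s.
At the end, for the whole second after the job is handed in: the pack is latched in the tool's socket: origin 68 to 82 mm above the tool's origin (home, for every height of the socket), within 11.5 mm along x and 4 mm along y of the frame's middle, upright within 0.08 rad, both tabs sprung out to less than 1.5 mm, at rest (z of pack in the frame of tool between 0.068 and 0.082 m and x of pack in the frame of tool between -0.0115 and 0.0115 m and y of pack in the frame of tool between -0.004 and 0.004 m and angle between pack's own z axis and vertical below 0.08 rad and value of joint each of tab_a, tab_b below 0.0015 m and linear speed of pack below 0.01 m/s); the robot touches nothing.
It fails at once if pack and charger press on each other with more than 40 N (yanked against the catches) (contact force between pack and charger above 40 N).
It fails at once if pack and pressing tool press on each other with more than 60 N (contact force between pack and tool above 60 N).
It fails at once if a bystander is moved by more than 30 mm (distance of any of socket_long, socket_mid, socket_short, nipple, tee, mug, spanner from where it was at the start of the episode above 0.03 m).
It also fails if it takes over 54 s, if anything falls off the work surface, if the arm or the gripper's body presses on something with over 40 N, if the wrist force passes 120 N, or if a joint passes its speed limit or range.

## Working session

There is one attempt and no reset: what is moved stays moved. The work goes in short steps, Python scripts to look and compute and a tool call to move; the robot and the scene stay as the last step left them, time stands still between calls to the robot, and variables do not carry over. Pictures are saved under pics/ and viewed, at most 10 in all, crops included, and the job is handed in when it is done.

Besides the shell and the picture viewer there is one more tool, called after "Request:" as name(argument=value, ...), one argument or row to a line, values as JSON. arm_command: Moves the arm, as the interface text tells. Its arguments: {"type":"object","properties":{"deltas":{"type":"array"},"newtons":{"type":"number"}},"required":["deltas"]}

```bash
mkdir -p pics; ls
cat > h.py <<'E'
import numpy as np, cv2
from bench import arm, optics
def grab(n,save=None):
    f=optics.grab_frame(n)
    if save: cv2.imwrite('pics/'+save,cv2.cvtColor(f['image'],cv2.COLOR_RGB2BGR))
    return f
def ray(f,u,v,z):
    K=np.array(f['intrinsics']);R=np.array(f['orientation']);o=np.array(f['origin'])
    p=np.linalg.solve(K,[u,v,1.]);d=R@np.array([p[0],-p[1],-p[2]])
    return o+d*(z-o[2])/d[2]
def proj(f,P):
    K=np.array(f['intrinsics']);R=np.array(f['orientation']);o=np.array(f['origin'])
    c=R.T@(np.array(P)-o);q=K@[c[0],-c[1],-c[2]];return q[:2]/q[2]
E
python3 - <<'E'
from h import *
import pickle
s=arm.sense()
for k in s: print(k,np.round(s[k],3).tolist())
F={}
for n in ("scene","top"):
    f=grab(n,n+'0.png');F[n]=f;print(n,[k for k in f],np.round(f['intrinsics'],1).tolist(),np.round(f['origin'],3),np.round(f['orientation'],3).tolist())
pickle.dump(F,open('F0.pkl','wb'))
E
```

```text
pics
time 0.0
qpos [-1.252, 0.3, 1.522, -0.0, 1.321, -0.067]
qd [-0.001, -0.001, -0.0, 0.002, -0.001, -0.001]
joint_torque [-0.0, -53.181, -35.273, 0.071, 0.024, -0.0]
ee_pos [0.207, -0.509, 0.205]
orientation [[0.926, 0.376, -0.0], [0.376, -0.926, 0.001], [0.0, -0.001, -1.0]]
wrist_force [-0.545, -0.082, -0.215]
ft_torque [-0.033, 0.015, 0.005]
grip_force 0.0
finger_gap 1.001
scene ['image', 'intrinsics', 'origin', 'orientation'] [[390.8, 0.0, 278.9], [0.0, 390.8, 204.7], [0.0, 0.0, 1.0]] [ 1.076 -0.375  0.834] [[0.576, -0.597, 0.558], [0.817, 0.412, -0.402], [0.01, 0.688, 0.726]]
top ['image', 'intrinsics', 'origin', 'orientation'] [[489.0, 0.0, 276.6], [0.0, 489.0, 213.4], [0.0, 0.0, 1.0]] [0.366 0.015 1.503] [[0.004, 0.992, -0.124], [-1.0, 0.004, 0.0], [0.001, 0.124, 0.992]]
```

View pics/top0.png

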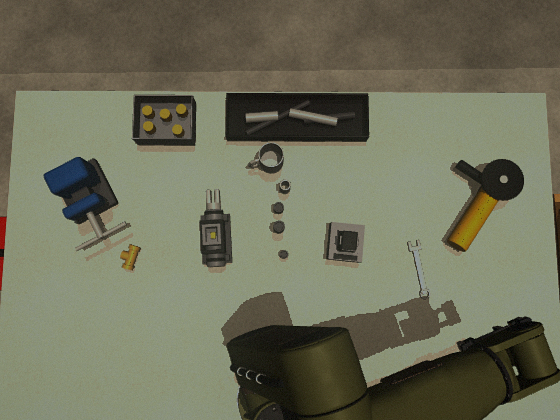

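View pics/scene0.png

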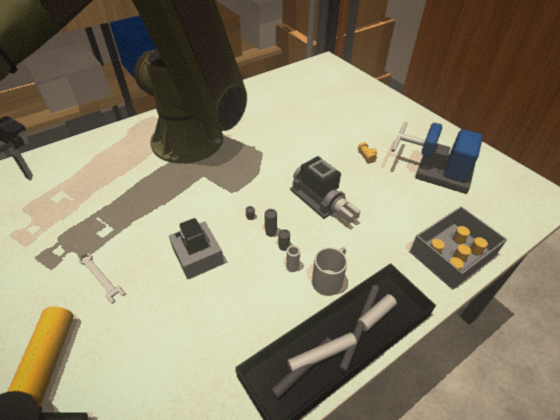

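The top view shows the pack in the grey charger at about (347,242), and the tool with its open frame at about (214,236), jaws towards +x. The row of bystanders stands between them at u≈280. Next I'll take enlarged crops to measure the edges.

Run:
```python
from h import *
import pickle
F=pickle.load(open('F0.pkl','rb'));f=F['top'];im=cv2.cvtColor(f['image'],cv2.COLOR_RGB2BGR)
a=cv2.resize(im[210:275,315:375],None,fx=6.5,fy=6.5,interpolation=cv2.INTER_CUBIC)
b=cv2.resize(im[182:272,190:240],(int(50*6),int(90*6)),interpolation=cv2.INTER_CUBIC)
c=np.zeros((560,700,3),np.uint8);c[:a.shape[0],:a.shape[1]]=a;c[:b.shape[0],395:395+b.shape[1]]=b
cv2.imwrite('pics/crop1.png',c)
for u,v,z in [(347,241,.1),(345,242,.06),(214,236,.114)]: print(ray(f,u,v,z).round(4))
# charger / tool outline: non-green pixels
hsv=cv2.cvtColor(im,cv2.COLOR_BGR2HSV)
g=f['image'].astype(int)
L,bm,am=0,0,0
m=(g.sum(2)<450).astype(np.uint8)
n,l,st,ce=cv2.connectedComponentsWithStats(m)
for i in range(1,n):
    if st[i,4]>40: print(st[i],ce[i].round(1))
```

```text
[ 0.4621 -0.1881  0.1   ]
[ 0.4619 -0.1879  0.06  ]
[0.4738 0.1923 0.114 ]
[     0      0    560    420 235161] [279.5 209.5]
```

View pics/crop1.png

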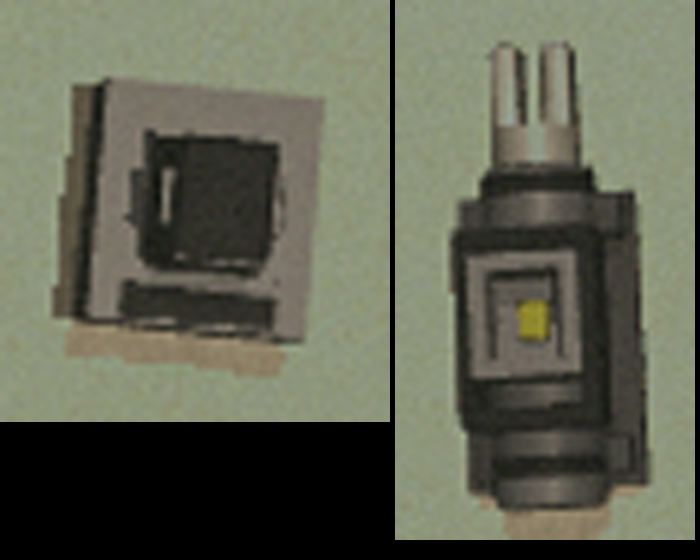

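The crop gives the charger's top face as four corners, with the pack's buttons on the picture's left and right. In the tool's frame the socket sits a couple of pixels towards the jaws (+x). I'll work out both poses from these corners.

Run:
```python
from h import *
import pickle
f=pickle.load(open('F0.pkl','rb'))['top']
def pts(c,s,o,z): return np.array([ray(f,(x+.5)/s-.5+o[0],(y+.5)/s-.5+o[1],z) for x,y in c])
def rep(n,P):
    c=P.mean(0); e=(P[0]+P[1]-P[2]-P[3])[:2]; g=(P[0]+P[3]-P[1]-P[2])[:2]
    print(n,c.round(4),'xdir deg',np.degrees(np.arctan2(e[1],e[0])).round(2),'ydir',np.degrees(np.arctan2(g[1],g[0])).round(2)-90,'size',np.linalg.norm(e)/2,np.linalg.norm(g)/2)
rep('charger',pts([(105,78),(322,98),(302,342),(90,320)],6.5,(315,210),.06))
T=lambda L:[(x-395,y) for x,y in L]
rep('frame',pts(T([(452,232),(600,228),(610,428),(463,428)]),6,(190,182),.114))
rep('sock',pts(T([(464,255),(577,250),(582,375),(472,380)]),6,(190,182),.12))
rep('hole',pts(T([(488,272),(556,270),(562,357),(492,360)]),6,(190,182),.12))
s=arm.sense();R=np.array(s['orientation']);p=np.array(s['ee_pos'])
print(np.degrees(np.arctan2(R[1,0],R[0,0])))
for n in ((0.46,-.19,.25),): print(R.T@(np.array(n)-p)*1000)
```

```text
charger [ 0.4627 -0.1911  0.06  ] xdir deg -4.89 ydir -5.3700000000000045 size 0.11089205337928686 0.09776055461261597
frame [0.4728 0.1971 0.114 ] xdir deg 4.19 ydir 1.019999999999996 size 0.09430401982886899 0.0699349055941475
sock [0.4789 0.2    0.12  ] xdir deg 4.15 ydir 2.8100000000000023 size 0.05934487827783132 0.05269021003139288
hole [0.4789 0.1996 0.12  ] xdir deg 4.44 ydir 2.319999999999993 size 0.041557118717085714 0.032597974167863496
22.103774375314458
[ 354.68373709 -200.69234627  -44.82525292]
```

Request:
arm_command(
  deltas=[
    {"x": 20, "y": -11, "z": -5, "wz": 0.03},
    {"x": 55, "y": -31, "z": -15, "wz": 0.1},
    {"x": 95, "y": -53, "z": -25, "wz": 0.18},
    {"x": 135, "y": -75, "z": -35, "wz": 0.25},
    {"x": 175, "y": -98, "z": -45, "wz": 0.32},
    {"x": 215, "y": -120, "z": -55, "wz": 0.38},
    {"x": 255, "y": -142, "z": -60, "wz": 0.43},
    {"x": 295, "y": -164, "z": -65, "wz": 0.46},
    {"x": 330, "y": -184, "z": -65, "wz": 0.475},
    {"x": 350, "y": -195, "z": -65, "wz": 0.475},
    {"x": 356.6, "y": -198.8, "z": -65, "wz": 0.475},
    {"x": 356.6, "y": -198.8, "z": -65, "wz": 0.475},
    {"x": 356.6, "y": -198.8, "z": -65, "wz": 0.475},
  ],
)

```text
$.deltas[0]: bad value
```

Run:
```python
from h import *
import pickle
s=arm.sense();print(np.round(s['ee_pos'],4),np.round(s['orientation'],4).tolist(),np.round(s['qpos'],3))
f=grab('wrist','w1.png');pickle.dump(f,open('w1.pkl','wb'));print(np.round(f['origin'],4),np.round(f['orientation'],3).tolist(),f['intrinsics'][0][0])
```

```text
[ 0.2069 -0.5094  0.205 ] [[0.9265, 0.3763, -0.0003], [0.3763, -0.9265, 0.0009], [0.0001, -0.001, -1.0]] [-1.252  0.3    1.522 -0.     1.321 -0.067]
[ 0.2758 -0.481   0.3844] [[0.376, 0.896, 0.236], [-0.926, 0.364, 0.096], [0.001, -0.255, 0.967]] 326.6957808020068
```

View pics/w1.png

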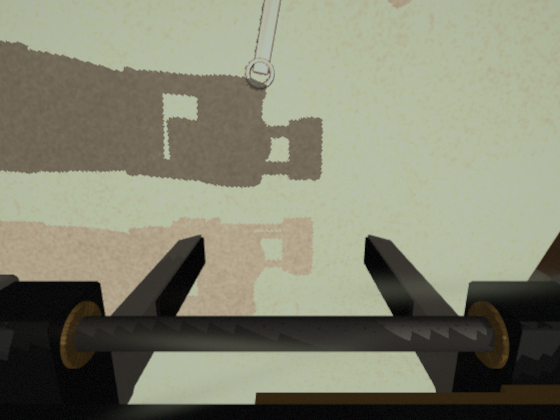

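The arm hasn't moved: the command needs every field in each row. The wrist picture shows the bench at the start pose, with the fingertips at about (203,240) and (370,240). I'll resend with all fields.

Request:
arm_command(
  deltas=[
    {"x": 20, "y": -11, "z": -5, "wx": 0, "wy": 0, "wz": 0.03, "grip": 1},
    {"x": 55, "y": -31, "z": -15, "wx": 0, "wy": 0, "wz": 0.1, "grip": 1},
    {"x": 95, "y": -53, "z": -25, "wx": 0, "wy": 0, "wz": 0.18, "grip": 1},
    {"x": 135, "y": -75, "z": -35, "wx": 0, "wy": 0, "wz": 0.25, "grip": 1},
    {"x": 175, "y": -98, "z": -45, "wx": 0, "wy": 0, "wz": 0.32, "grip": 1},
    {"x": 215, "y": -120, "z": -55, "wx": 0, "wy": 0, "wz": 0.38, "grip": 1},
    {"x": 255, "y": -142, "z": -60, "wx": 0, "wy": 0, "wz": 0.43, "grip": 1},
    {"x": 295, "y": -164, "z": -65, "wx": 0, "wy": 0, "wz": 0.46, "grip": 1},
    {"x": 330, "y": -184, "z": -65, "wx": 0, "wy": 0, "wz": 0.475, "grip": 1},
    {"x": 350, "y": -195, "z": -65, "wx": 0, "wy": 0, "wz": 0.475, "grip": 1},
    {"x": 356.6, "y": -198.8, "z": -65, "wx": 0, "wy": 0, "wz": 0.475, "grip": 1},
    {"x": 356.6, "y": -198.8, "z": -65, "wx": 0, "wy": 0, "wz": 0.475, "grip": 1},
    {"x": 356.6, "y": -198.8, "z": -65, "wx": 0, "wy": 0, "wz": 0.475, "grip": 1},
  ],
)

```text
time: 1.45
ee_pos: [0.462, -0.1919, 0.2703]
orientation: [[0.996, -0.09, -0.0], [-0.09, -0.996, -0.0], [-0.0, 0.0, -1.0]]
wrist_force: [0.2, 0.2, 0.2]
finger_gap: 1.001
grip_force: 0.0
```

Run:
```python
from h import *
import pickle
s=arm.sense();print(s['time'],np.round(s['ee_pos'],4),np.round(s['orientation'],4).tolist(),np.round(s['qpos'],3))
f=grab('wrist','w2.png');pickle.dump(f,open('w2.pkl','wb'));print(np.round(f['origin'],4),np.round(f['orientation'],3).tolist(),f['intrinsics'][0][0])
im=cv2.cvtColor(f['image'],cv2.COLOR_RGB2BGR)
cv2.imwrite('pics/w2c.png',cv2.resize(im[20:300,130:430],None,fx=2,fy=2,interpolation=cv2.INTER_CUBIC))
```

```text
1.45 [ 0.462  -0.1919  0.2703] [[0.996, -0.0896, -0.0004], [-0.0896, -0.996, -0.0], [-0.0004, 0.0001, -1.0]] [-0.467  0.144  1.56  -0.     1.438  1.194]
[ 0.5361 -0.1977  0.4498] [[-0.09, 0.963, 0.253], [-0.996, -0.087, -0.021], [0.002, -0.254, 0.967]] 326.6957808020068
```

View pics/w2c.png

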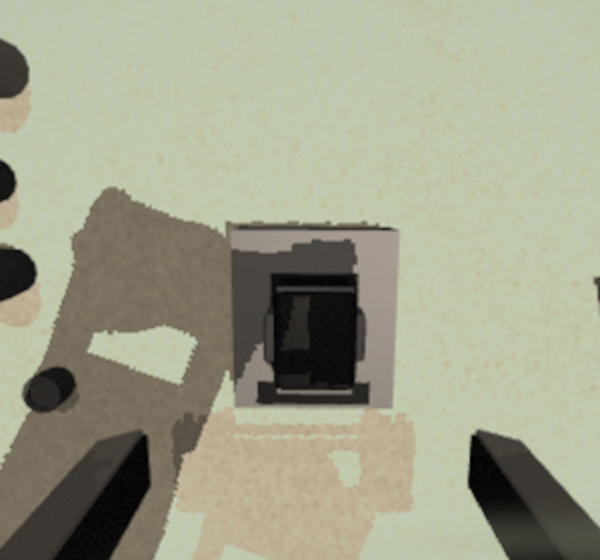

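The wrist crop shows the charger's top face with crop corners (231,229), (399,229), (393,408) and (235,408). The head's top spans roughly (274,289) to (355,390), and the view is nearly square to the tool.

Run:
```python
from h import *
import pickle
f=pickle.load(open('w2.pkl','rb'))
def rep(n,c,z):
    P=np.array([ray(f,(x+.5)/2-.5+130,(y+.5)/2-.5+20,z) for x,y in c])
    c=P.mean(0); e=(P[0]+P[1]-P[2]-P[3])[:2]; g=(P[0]+P[3]-P[1]-P[2])[:2]
    print(n,c.round(4),'xdir deg',np.degrees(np.arctan2(e[1],e[0])).round(2),'ydir',np.degrees(np.arctan2(g[1],g[0])).round(2)-90,'size',np.linalg.norm(e)/2,np.linalg.norm(g)/2)
rep('charger',[(231,229),(399,229),(393,408),(235,408)],.06)
rep('head',[(274,289),(357,289),(354,390),(276,390)],.115)
rep('buttons',[(265,308),(365,308),(364,360),(265,360)],.09)
```

```text
charger [ 0.4653 -0.1955  0.06  ] xdir deg -5.32 ydir -5.159999999999997 size 0.10950331551893693 0.09842794117435837
head [ 0.4653 -0.1953  0.115 ] xdir deg -5.27 ydir -5.159999999999997 size 0.053911733567944334 0.04208340458767
buttons [ 0.4636 -0.1952  0.09  ] xdir deg -5.54 ydir -5.159999999999997 size 0.029691161753644984 0.05579370882731537
```

Run:
```python
from h import *
import pickle
f=pickle.load(open('w2.pkl','rb'))
p=np.array([.462,-.1919,.2703]);R=np.array([[0.996, -0.0896, 0],[-0.0896,-0.996,0],[0,0,-1.]])
print(f['intrinsics'])
for y in (-47,0,47):
  for x in (-8,8): print(y,x,(proj(f,p+R@[x/1000,y/1000,0])-[130,20])*2)
g=f['image'].astype(int).sum(2)
for v in (232,238,244): print(v,[ (u,int(g[v,u])) for u in range(196,210)],[ (u,int(g[v,u])) for u in range(358,374)])
print(R.T@(np.array([.465,-.195,.09-.019])-p)*1000)
```

```text
[[326.6957808    0.         284.14642141]
 [  0.         326.6957808  205.9633772 ]
 [  0.           0.           1.        ]]
-47 -8 [152.19481503 486.13610983]
-47 8 [148.86541899 435.459345  ]
0 -8 [310.14575537 486.0195335 ]
0 8 [310.19034618 435.364092  ]
47 -8 [467.95142739 485.90306439]
47 8 [471.36373557 435.26892848]
232 [(196, 332), (197, 323), (198, 321), (199, 320), (200, 319), (201, 325), (202, 330), (203, 330), (204, 324), (205, 328), (206, 325), (207, 326), (208, 316), (209, 314)] [(358, 569), (359, 562), (360, 560), (361, 561), (362, 567), (363, 567), (364, 565), (365, 557), (366, 562), (367, 562), (368, 561), (369, 562), (370, 563), (371, 568), (372, 563), (373, 557)]
238 [(196, 188), (197, 182), (198, 168), (199, 141), (200, 101), (201, 42), (202, 8), (203, 146), (204, 286), (205, 326), (206, 326), (207, 318), (208, 315), (209, 316)] [(358, 557), (359, 556), (360, 556), (361, 560), (362, 570), (363, 568), (364, 524), (365, 345), (366, 20), (367, 40), (368, 77), (369, 132), (370, 161), (371, 180), (372, 189), (373, 188)]
244 [(196, 80), (197, 19), (198, 20), (199, 26), (200, 18), (201, 20), (202, 18), (203, 85), (204, 231), (205, 324), (206, 328), (207, 321), (208, 320), (209, 324)] [(358, 555), (359, 551), (360, 556), (361, 562), (362, 563), (363, 565), (364, 470), (365, 128), (366, 25), (367, 33), (368, 13), (369, 30), (370, 27), (371, 16), (372, 53), (373, 111)]
[  3.26576   2.8188  199.3    ]
```

Request:
arm_command(
  deltas=[
    {"x": 2, "y": 2, "z": 15, "wx": 0, "wy": 0, "wz": 0, "grip": 1},
    {"x": 3.2, "y": 3, "z": 45, "wx": 0, "wy": 0, "wz": 0, "grip": 1},
    {"x": 3.2, "y": 3, "z": 80, "wx": 0, "wy": 0, "wz": 0, "grip": 1},
    {"x": 3.2, "y": 3, "z": 115, "wx": 0, "wy": 0, "wz": 0, "grip": 1},
    {"x": 3.2, "y": 3, "z": 145, "wx": 0, "wy": 0, "wz": 0, "grip": 1},
    {"x": 3.2, "y": 3, "z": 170, "wx": 0, "wy": 0, "wz": 0, "grip": 1},
    {"x": 3.2, "y": 3, "z": 188, "wx": 0, "wy": 0, "wz": 0, "grip": 1},
    {"x": 3.2, "y": 3, "z": 197, "wx": 0, "wy": 0, "wz": 0, "grip": 0.8},
    {"x": 3.2, "y": 3, "z": 199, "wx": 0, "wy": 0, "wz": 0, "grip": 0.7},
    {"x": 3.2, "y": 3, "z": 199, "wx": 0, "wy": 0, "wz": 0, "grip": 0.64},
    {"x": 3.2, "y": 3, "z": 199, "wx": 0, "wy": 0, "wz": 0, "grip": 0.62},
    {"x": 3.2, "y": 3, "z": 199, "wx": 0, "wy": 0, "wz": 0, "grip": 0.6},
  ],
  newtons=25,
)

```text
time: 2.7
ee_pos: [0.4658, -0.1947, 0.0722]
orientation: [[0.996, -0.089, 0.001], [-0.089, -0.996, -0.001], [0.001, 0.0, -1.0]]
wrist_force: [0.4, -0.4, -0.0]
finger_gap: 0.621
grip_force: 0.0
```

Run:
```python
from h import *
s=arm.sense();print({k:np.round(v,3).tolist() for k,v in s.items() if k in('time','ee_pos','wrist_force','ft_torque','finger_gap','grip_force')})
```

```text
{'time': 2.7, 'ee_pos': [0.466, -0.195, 0.072], 'wrist_force': [0.36, -0.448, -0.015], 'ft_torque': [0.031, 0.06, -0.024], 'grip_force': 0.0, 'finger_gap': 0.621}
```

Request:
arm_command(
  deltas=[
    {"x": 0, "y": 0, "z": 0, "wx": 0, "wy": 0, "wz": 0, "grip": 0.58},
    {"x": 0, "y": 0, "z": 0, "wx": 0, "wy": 0, "wz": 0, "grip": 0.56},
    {"x": 0, "y": 0, "z": 0, "wx": 0, "wy": 0, "wz": 0, "grip": 0.55},
    {"x": 0, "y": 0, "z": 0, "wx": 0, "wy": 0, "wz": 0, "grip": 0.54},
    {"x": 0, "y": 0, "z": 0, "wx": 0, "wy": 0, "wz": 0, "grip": 0.54},
  ],
)

```text
time: 3.2
ee_pos: [0.4658, -0.1946, 0.0719]
orientation: [[0.996, -0.089, 0.001], [-0.089, -0.996, -0.0], [0.001, 0.0, -1.0]]
wrist_force: [-0.8, -1.1, 5.5]
finger_gap: 0.538
grip_force: 3.5
```

Request:
arm_command(
  deltas=[
    {"x": 0, "y": 0, "z": 0, "wx": 0, "wy": 0, "wz": 0, "grip": 0.51},
    {"x": 0, "y": 0, "z": 0, "wx": 0, "wy": 0, "wz": 0, "grip": 0.48},
    {"x": 0, "y": 0, "z": 0, "wx": 0, "wy": 0, "wz": 0, "grip": 0.46},
    {"x": 0, "y": 0, "z": 0, "wx": 0, "wy": 0, "wz": 0, "grip": 0.44},
    {"x": 0, "y": 0, "z": 0, "wx": 0, "wy": 0, "wz": 0, "grip": 0.44},
    {"x": 0, "y": 0, "z": 0, "wx": 0, "wy": 0, "wz": 0, "grip": 0.44},
  ],
)

```text
time: 3.8
ee_pos: [0.4658, -0.1949, 0.0719]
orientation: [[0.996, -0.089, 0.001], [-0.089, -0.996, -0.001], [0.001, 0.001, -1.0]]
wrist_force: [-0.1, -4.4, 5.2]
finger_gap: 0.466
grip_force: 25.0
```

Request:
arm_command(
  deltas=[
    {"x": 0, "y": 0, "z": 0, "wx": 0, "wy": 0, "wz": 0, "grip": 0.44},
    {"x": 0, "y": 0, "z": -1, "wx": 0, "wy": 0, "wz": 0, "grip": 0.44},
    {"x": 0, "y": 0, "z": -2, "wx": 0, "wy": 0, "wz": 0, "grip": 0.44},
    {"x": 0, "y": 0, "z": -4, "wx": 0, "wy": 0, "wz": 0, "grip": 0.44},
  ],
)

```text
time: 4.2
ee_pos: [0.4651, -0.1942, 0.075]
orientation: [[0.996, -0.089, -0.001], [-0.089, -0.996, 0.001], [-0.001, -0.001, -1.0]]
wrist_force: [-0.8, -0.7, -3.7]
finger_gap: 0.467
grip_force: 25.0
```

Request:
arm_command(
  deltas=[
    {"x": 0, "y": 0, "z": -4, "wx": 0, "wy": 0, "wz": 0, "grip": 0.44},
    {"x": 0, "y": 0, "z": -10, "wx": 0, "wy": 0, "wz": 0, "grip": 0.44},
    {"x": 0, "y": 0, "z": -18, "wx": 0, "wy": 0, "wz": 0, "grip": 0.44},
    {"x": 0, "y": 0, "z": -28, "wx": 0, "wy": 0, "wz": 0, "grip": 0.44},
    {"x": 0, "y": 0, "z": -40, "wx": 0, "wy": 0, "wz": 0, "grip": 0.44},
    {"x": 0, "y": 0, "z": -55, "wx": 0, "wy": 0, "wz": 0, "grip": 0.44},
    {"x": 0, "y": 0, "z": -75, "wx": 0, "wy": 0, "wz": 0, "grip": 0.44},
    {"x": 0, "y": 0, "z": -95, "wx": 0, "wy": 0, "wz": 0, "grip": 0.44},
    {"x": 0, "y": 0, "z": -115, "wx": 0, "wy": 0, "wz": 0, "grip": 0.44},
    {"x": 0, "y": 0, "z": -130, "wx": 0, "wy": 0, "wz": 0, "grip": 0.44},
    {"x": 0, "y": 0, "z": -140, "wx": 0, "wy": 0, "wz": 0, "grip": 0.44},
    {"x": 0, "y": 0, "z": -145, "wx": 0, "wy": 0, "wz": 0, "grip": 0.44},
  ],
)

```text
time: 5.4
ee_pos: [0.4656, -0.1945, 0.2217]
orientation: [[0.996, -0.089, 0.001], [-0.089, -0.996, -0.001], [0.001, 0.0, -1.0]]
wrist_force: [0.2, -0.2, -3.8]
finger_gap: 0.466
grip_force: 25.0
```

Run:
```python
from h import *
s=arm.sense();p=np.array(s['ee_pos']);R=np.array(s['orientation']);print(s['finger_gap'],np.round(s['wrist_force'],2),np.round(s['ft_torque'],3),p)
# viewing pose: TCP 80 mm short (-x) of the tool frame so the wrist camera sees it past the pack
for t in ((.40,.195,.25),(.476,.198,.25)): print((R.T@(np.array(t)-p)*1000).round(1), 'yaw turn wz',np.radians(-(4-np.degrees(np.arctan2(R[1,0],R[0,0])))).round(3))
```

```text
0.465723990366963 [ 0.19 -0.17 -3.77] [ 0.052  0.008 -0.001] [ 0.46557983 -0.19453639  0.22168719]
[-100.  -382.1  -28.6] yaw turn wz -0.159
[ -24.5 -391.9  -28.5] yaw turn wz -0.159
```

Request:
arm_command(
  deltas=[
    {"x": -3, "y": -12, "z": -5, "wx": 0, "wy": 0, "wz": -0.01, "grip": 0.44},
    {"x": -10, "y": -40, "z": -15, "wx": 0, "wy": 0, "wz": -0.03, "grip": 0.44},
    {"x": -20, "y": -78, "z": -25, "wx": 0, "wy": 0, "wz": -0.05, "grip": 0.44},
    {"x": -30, "y": -116, "z": -28, "wx": 0, "wy": 0, "wz": -0.07, "grip": 0.44},
    {"x": -40, "y": -154, "z": -28, "wx": 0, "wy": 0, "wz": -0.09, "grip": 0.44},
    {"x": -50, "y": -192, "z": -28, "wx": 0, "wy": 0, "wz": -0.11, "grip": 0.44},
    {"x": -60, "y": -230, "z": -28, "wx": 0, "wy": 0, "wz": -0.13, "grip": 0.44},
    {"x": -70, "y": -268, "z": -28, "wx": 0, "wy": 0, "wz": -0.14, "grip": 0.44},
    {"x": -80, "y": -306, "z": -28, "wx": 0, "wy": 0, "wz": -0.15, "grip": 0.44},
    {"x": -90, "y": -344, "z": -28, "wx": 0, "wy": 0, "wz": -0.159, "grip": 0.44},
    {"x": -97, "y": -370, "z": -28, "wx": 0, "wy": 0, "wz": -0.159, "grip": 0.44},
    {"x": -100, "y": -382, "z": -28, "wx": 0, "wy": 0, "wz": -0.159, "grip": 0.44},
    {"x": -100, "y": -382, "z": -28, "wx": 0, "wy": 0, "wz": -0.159, "grip": 0.44},
    {"x": -100, "y": -382, "z": -28, "wx": 0, "wy": 0, "wz": -0.159, "grip": 0.44},
  ],
)

```text
time: 6.8
ee_pos: [0.3997, 0.1944, 0.2482]
orientation: [[0.998, 0.07, -0.0], [0.07, -0.998, -0.0], [-0.001, 0.0, -1.0]]
wrist_force: [-1.0, -0.6, -3.9]
finger_gap: 0.465
grip_force: 25.0
```

Run:
```python
from h import *
import pickle
s=arm.sense();print(s['time'],np.round(s['ee_pos'],4),np.round(s['orientation'],4).tolist(),s['finger_gap'])
f=grab('wrist');pickle.dump((f,s),open('w3.pkl','wb'));print(np.round(f['origin'],4))
im=cv2.cvtColor(f['image'],cv2.COLOR_RGB2BGR)
cv2.imwrite('pics/w3c.png',cv2.resize(im[20:320,100:470],None,fx=2,fy=2,interpolation=cv2.INTER_CUBIC))
```

```text
6.8 [0.3997 0.1944 0.2482] [[0.9975, 0.0701, -0.0005], [0.0701, -0.9975, -0.0004], [-0.0005, 0.0004, -1.0]] 0.46482784102763003
[0.4739 0.2005 0.4277]
```

View pics/w3c.png

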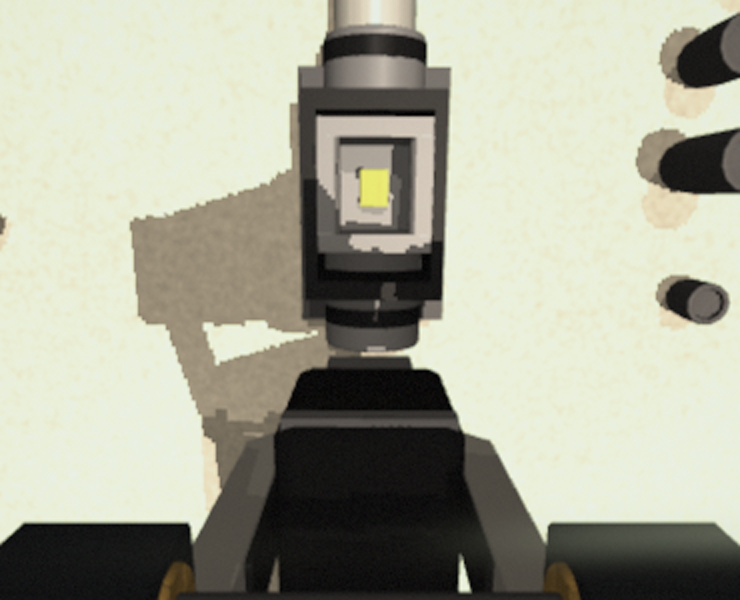

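The wrist view shows the socket block at crop (316..436, 115..252), with its hole at (338..415, 138..232). It sits nearer the jaws than the frame's middle, and the held pack is below it.

Run:
```python
from h import *
import pickle
f,s=pickle.load(open('w3.pkl','rb'))
def rep(n,c,z):
    P=np.array([ray(f,(x+.5)/2-.5+100,(y+.5)/2-.5+20,z) for x,y in c])
    c=P.mean(0); e=(P[0]+P[1]-P[2]-P[3])[:2]; g=(P[0]+P[3]-P[1]-P[2])[:2]
    print(n,z,c.round(4),'xdir deg',np.degrees(np.arctan2(e[1],e[0])).round(2),'ydir',np.degrees(np.arctan2(g[1],g[0])).round(2)-90,'size',(np.linalg.norm(e)/2).round(4),(np.linalg.norm(g)/2).round(4))
for z in (.116,.12,.124):
    rep('sock',[(316,115),(436,115),(434,252),(317,252)],z)
    rep('hole',[(337,138),(415,137),(413,232),(340,232)],z)
rep('frame',[(302,88),(447,88),(442,303),(303,303)],.114)
g=cv2.cvtColor(f['image'],cv2.COLOR_RGB2GRAY).astype(int)
for v in (85,100,115,130): print('row',v,g[v,245:330].tolist())
for u in (285,): print('col',u,g[55:185,u].tolist())
# pack foot bottom predicted
p=np.array(s['ee_pos']);R=np.array(s['orientation'])
for x in (28,):
  for y in (-22,22):
    print('head top/bottom pred', ((proj(f,p+R@[.028,y/1000,-.043])-[100,20])*2).round(1),((proj(f,p+R@[.028,y/1000,.012])-[100,20])*2).round(1))
print('foot bottom', [((proj(f,p+R@[.020,y/1000,.057])-[100,20])*2).round(1).tolist() for y in (-15,15)])
```

```text
sock 0.116 [0.4809 0.1971 0.116 ] xdir deg 3.96 ydir 4.030000000000001 size 0.0604 0.0543
hole 0.116 [0.4808 0.1969 0.116 ] xdir deg 4.51 ydir 4.3799999999999955 size 0.0417 0.0346
sock 0.12 [0.4808 0.1972 0.12  ] xdir deg 3.96 ydir 4.030000000000001 size 0.0596 0.0536
hole 0.12 [0.4807 0.1969 0.12  ] xdir deg 4.51 ydir 4.3799999999999955 size 0.0411 0.0342
sock 0.124 [0.4807 0.1972 0.124 ] xdir deg 3.96 ydir 4.030000000000001 size 0.0588 0.0529
hole 0.124 [0.4806 0.197  0.124 ] xdir deg 4.51 ydir 4.3799999999999955 size 0.0406 0.0337
frame 0.114 [0.4744 0.1977 0.114 ] xdir deg 3.58 ydir 4.030000000000001 size 0.0963 0.0659
row 85 [145, 145, 142, 136, 105, 60, 61, 61, 58, 62, 59, 60, 76, 140, 189, 191, 189, 191, 190, 189, 192, 192, 193, 192, 192, 194, 193, 193, 194, 193, 194, 195, 194, 194, 195, 195, 194, 195, 195, 195, 197, 196, 196, 198, 198, 197, 197, 197, 198, 198, 199, 199, 199, 199, 199, 200, 199, 199, 199, 199, 200, 200, 201, 199, 200, 200, 199, 200, 201, 201, 201, 177, 106, 72, 71, 71, 74, 72, 98, 181, 235, 235, 235, 234, 234]
row 100 [217, 146, 146, 145, 122, 61, 61, 60, 60,
[... 1200 characters left out ...]
, 161, 162, 138, 92, 66, 66, 65, 67, 66, 66, 67, 67, 68, 50, 21, 9, 40, 152, 194, 196, 195, 197, 196, 196, 197, 197, 177, 113, 41, 44, 43, 103, 152, 164, 166, 166, 167, 165, 166, 167, 167, 167, 166, 180, 210, 220, 220, 221, 220, 220, 220, 220, 220, 220, 220, 220, 221, 221, 221, 220, 220, 205, 178, 169, 168, 179, 193, 196, 197, 197, 154, 96, 95, 84, 61, 74, 156, 197, 196, 197, 196, 195, 182, 169, 135, 81, 65, 64, 64, 64, 66, 64, 65, 66, 47, 18, 7, 12, 10, 9, 21, 25, 23, 25, 22, 23, 22, 18, 29, 51, 63, 64, 64, 56, 39, 18, 22, 19, 21, 19, 20, 21, 31, 68]
head top/bottom pred [270.8 418.1] [296.8 359.3]
head top/bottom pred [470.8 418. ] [442.8 359.2]
foot bottom [[328.9, 351.7], [409.7, 351.6]]
```

Run:
```python
from h import *
import pickle
f,s=pickle.load(open('w3.pkl','rb'))
g=cv2.cvtColor(f['image'],cv2.COLOR_RGB2GRAY).astype(int)
print('col285 from v=190',g[190:240,285].tolist()); print('col272',g[190:240,272].tolist())
for v in (199,201,203): print(v,'L',g[v,255:275].tolist(),'R',g[v,295:315].tolist())
p=np.array(s['ee_pos']);R=np.array(s['orientation'])
for z in (.189,.191,.193):
  for v in (198,199,200): print(z,v,(R.T@(ray(f,285,v,z)-p)*1000).round(2))
```

```text
col285 from v=190 [86, 85, 86, 135, 160, 142, 187, 183, 101, 50, 51, 50, 49, 47, 28, 11, 8, 11, 11, 12, 11, 9, 9, 12, 13, 11, 12, 14, 11, 11, 9, 8, 10, 7, 11, 39, 50, 48, 48, 67, 81, 84, 83, 56, 12, 15, 16, 20, 21, 20]
col272 [76, 77, 76, 74, 74, 91, 104, 99, 78, 51, 50, 53, 53, 45, 28, 13, 11, 11, 11, 11, 9, 11, 11, 6, 11, 8, 8, 8, 7, 9, 14, 9, 10, 11, 12, 39, 50, 52, 50, 72, 86, 84, 87, 60, 18, 16, 18, 17, 15, 18]
199 L [142, 144, 144, 143, 144, 143, 143, 149, 136, 89, 51, 51, 49, 50, 51, 52, 51, 51, 51, 52] R [51, 52, 53, 50, 52, 51, 50, 52, 52, 87, 183, 236, 236, 233, 232, 233, 236, 236, 236, 236]
201 L [139, 144, 146, 144, 143, 142, 144, 143, 116, 51, 51, 51, 53, 52, 51, 52, 51, 53, 52, 53] R [50, 52, 51, 50, 51, 50, 51, 51, 48, 51, 131, 217, 235, 235, 233, 234, 234, 235, 236, 236]
203 L [130, 110, 110, 112, 115, 114, 113, 108, 80, 40, 41, 41, 41, 41, 43, 44, 45, 45, 47, 47] R [45, 46, 46, 47, 46, 46, 46, 45, 48, 46, 83, 165, 218, 218, 218, 216, 215, 215, 224, 236]
0.189 198 [17.82  0.28 59.23]
0.189 199 [17.05  0.28 59.23]
0.189 200 [16.27  0.28 59.23]
0.191 198 [18.29  0.27 57.23]
0.191 199 [17.53  0.27 57.23]
0.191 200 [16.76  0.27 57.23]
0.193 198 [18.76  0.26 55.23]
0.193 199 [18.01  0.26 55.23]
0.193 200 [17.25  0.26 55.23]
```

The foot's leading edge at row 198 puts the pack about 1.8 mm behind the TCP along x and centred in y. The hole is centred at about (0.4807, 0.197). I'll move just above the mouth and look again.

Request:
arm_command(
  deltas=[
    {"x": 15, "y": 0.5, "z": 0, "wx": 0, "wy": 0, "wz": 0, "grip": 0.44},
    {"x": 40, "y": 1.5, "z": 10, "wx": 0, "wy": 0, "wz": 0, "grip": 0.44},
    {"x": 65, "y": 2.5, "z": 25, "wx": 0, "wy": 0, "wz": 0, "grip": 0.44},
    {"x": 80, "y": 3, "z": 45, "wx": 0, "wy": 0, "wz": 0, "grip": 0.44},
    {"x": 82.8, "y": 3, "z": 58, "wx": 0, "wy": 0, "wz": 0, "grip": 0.44},
    {"x": 82.8, "y": 3, "z": 60, "wx": 0, "wy": 0, "wz": 0, "grip": 0.44},
    {"x": 82.8, "y": 3, "z": 60, "wx": 0, "wy": 0, "wz": 0, "grip": 0.44},
    {"x": 82.8, "y": 3, "z": 60, "wx": 0, "wy": 0, "wz": 0, "grip": 0.44},
  ],
)

```text
time: 7.65
ee_pos: [0.4826, 0.1977, 0.1896]
orientation: [[0.998, 0.07, 0.002], [0.07, -0.998, 0.001], [0.002, -0.0, -1.0]]
wrist_force: [0.5, -0.4, -3.5]
finger_gap: 0.466
grip_force: 25.0
```

Run:
```python
from h import *
import pickle
s=arm.sense();print(s['time'],np.round(s['ee_pos'],4),np.round(s['wrist_force'],1),np.round(s['ft_torque'],3))
f=grab('wrist');pickle.dump((f,s),open('w4.pkl','wb'))
im=cv2.cvtColor(f['image'],cv2.COLOR_RGB2BGR)
cv2.imwrite('pics/w4c.png',cv2.resize(im[140:260,220:350],None,fx=5,fy=5,interpolation=cv2.INTER_NEAREST))
```

```text
7.65 [0.4826 0.1977 0.1896] [ 0.5 -0.4 -3.5] [-0.003  0.01   0.043]
```

View pics/w4c.png

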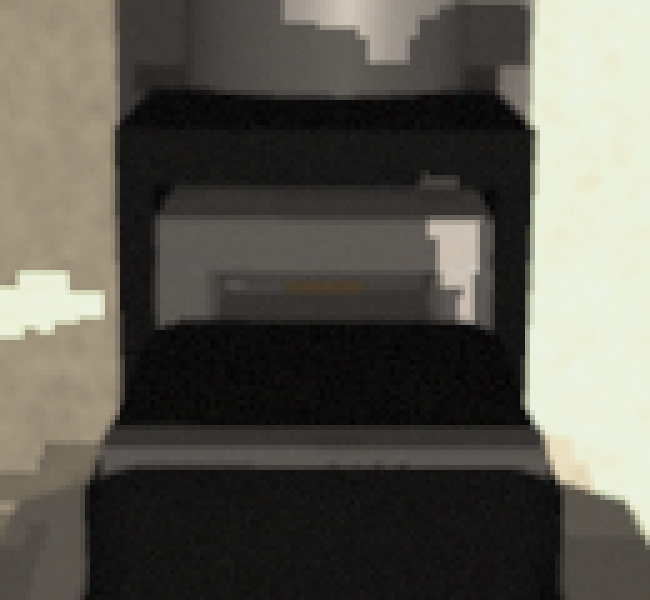

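The close view shows the hole's far edge at about v=194.4, the socket's far top edge at about v=183, and the foot's lower leading edge at about v=198. I'll combine this with the overhead x to estimate the mouth's height.

Run:
```python
from h import *
import pickle
f,s=pickle.load(open('w4.pkl','rb'));f3,_=pickle.load(open('w3.pkl','rb'))
g=cv2.cvtColor(f['image'],cv2.COLOR_RGB2GRAY).astype(int)
for u in (275,285,295,303): print(u,'v170..',g[170:206,u].tolist())
for v in (190,196,198,200,202): print(v,'L',g[v,248:270].tolist(),'R',g[v,300:322].tolist())
p=np.array(s['ee_pos']);R=np.array(s['orientation'])
print('foot',(R.T@(ray(f,285,198,p[2]-.057)-p)*1000).round(2))
for z in (.116,.12,.124):
  print(z,'hole ctr world x',[ (ray(f,285,v,z)[0]-o/1000).round(4) for v,o in ((194.3,21.2),(182.7,29.5))])
# midline y in the pack frame
```

```text
275 v170.. [24, 19, 20, 22, 21, 19, 21, 36, 45, 48, 52, 51, 50, 69, 84, 91, 90, 91, 90, 90, 89, 90, 90, 90, 78, 67, 67, 68, 60, 53, 52, 51, 53, 43, 32, 5]
285 v170.. [23, 26, 21, 20, 24, 23, 20, 37, 46, 49, 52, 53, 51, 63, 82, 90, 90, 91, 89, 91, 90, 91, 90, 88, 78, 64, 65, 66, 57, 52, 52, 51, 52, 48, 30, 11]
295 v170.. [22, 22, 23, 22, 24, 20, 23, 36, 45, 47, 53, 52, 51, 62, 82, 90, 90, 91, 90, 89, 90, 89, 90, 90, 76, 65, 64, 62, 54, 51, 50, 52, 49, 47, 29, 8]
303 v170.. [24, 20, 23, 23, 24, 23, 34, 46, 46, 49, 51, 52, 51, 62, 81, 89, 91, 91, 90, 90, 91, 90, 90, 89, 78, 65, 65, 61, 55, 52, 51, 51, 51, 46, 25, 9]
190 L [18, 20, 25, 58, 89, 89, 89, 88, 89, 89, 90, 89, 90, 91, 90, 90, 89, 89, 89, 88, 89, 90] R [89, 91, 90, 91, 90, 88, 88, 137, 193, 193, 195, 195, 192, 194, 193, 167, 89, 88, 66, 16, 22, 23]
196 L [20, 19, 37, 68, 90, 89, 88, 88, 89, 89, 89, 89, 88, 81, 73, 68, 62, 73, 79, 78, 73, 66] R [64, 64, 63, 65, 58, 52, 71, 98, 156, 192, 191, 191, 191, 193, 165, 90, 90, 90, 73, 23, 23, 19]
198 L [21, 19, 36, 68, 90, 90, 90, 90, 89, 88, 90, 88, 87, 80, 71, 69, 60, 57, 60, 63, 61, 62] R [56, 54, 54, 55, 55, 59, 72, 74, 83, 90, 88, 90, 137, 192, 164, 90, 90, 85, 65, 22, 21, 22]
200 L [20, 19, 36, 68, 87, 89, 89, 90, 89, 90, 87, 89, 86, 82, 74, 67, 53, 52, 53, 52, 52, 53] R [53, 53, 53, 51, 52, 61, 72, 74, 83, 88, 88, 136, 191, 191, 163, 89, 90, 84, 60, 21, 25, 20]
202 L [19, 24, 34, 64, 89, 88, 86, 89, 87, 90, 88, 90, 88, 81, 72, 63, 51, 53, 51, 52, 53, 52] R [51, 52, 53, 51, 51, 54, 65, 73, 83, 89, 89, 136, 190, 190, 163, 88, 88, 82, 61, 20, 17, 20]
foot [18.28  0.24 57.03]
0.116 hole ctr world x [np.float64(0.4789), np.float64(0.4799)]
0.12 hole ctr world x [np.float64(0.4798), np.float64(0.4807)]
0.124 hole ctr world x [np.float64(0.4807), np.float64(0.4814)]
```

Request:
arm_command(
  deltas=[
    {"x": 0, "y": 0, "z": 2, "wx": 0, "wy": 0, "wz": 0, "grip": 0.44},
    {"x": 0, "y": 0, "z": 5, "wx": 0, "wy": 0, "wz": 0, "grip": 0.44},
    {"x": 0, "y": 0, "z": 7, "wx": 0, "wy": 0, "wz": 0, "grip": 0.44},
    {"x": 0, "y": 0, "z": 8, "wx": 0, "wy": 0, "wz": 0, "grip": 0.44},
    {"x": 0, "y": 0, "z": 9, "wx": 0, "wy": 0, "wz": 0, "grip": 0.44},
    {"x": 0, "y": 0, "z": 10, "wx": 0, "wy": 0, "wz": 0, "grip": 0.44},
  ],
)

```text
time: 8.3
ee_pos: [0.4827, 0.1977, 0.1784]
orientation: [[0.998, 0.07, 0.0], [0.07, -0.998, -0.0], [0.0, 0.0, -1.0]]
wrist_force: [-0.1, 0.1, -2.6]
finger_gap: 0.47
grip_force: 25.0
```

Request:
arm_command(
  deltas=[
    {"x": 0, "y": 0, "z": 0.5, "wx": 0, "wy": 0, "wz": 0, "grip": 0.44},
    {"x": 0, "y": 0, "z": 1, "wx": 0, "wy": 0, "wz": 0, "grip": 0.44},
    {"x": 0, "y": 0, "z": 1.5, "wx": 0, "wy": 0, "wz": 0, "grip": 0.44},
    {"x": 0, "y": 0, "z": 1.5, "wx": 0, "wy": 0, "wz": 0, "grip": 0.44},
  ],
)

```text
time: 8.7
ee_pos: [0.4827, 0.1977, 0.1769]
orientation: [[0.998, 0.07, -0.0], [0.07, -0.998, -0.0], [-0.0, 0.0, -1.0]]
wrist_force: [0.1, 0.9, -4.7]
finger_gap: 0.47
grip_force: 25.0
```

Request:
arm_command(
  deltas=[
    {"x": 0, "y": 0, "z": 0.5, "wx": 0, "wy": 0, "wz": 0, "grip": 0.44},
    {"x": 0, "y": 0, "z": 1, "wx": 0, "wy": 0, "wz": 0, "grip": 0.44},
    {"x": 0, "y": 0, "z": 1.5, "wx": 0, "wy": 0, "wz": 0, "grip": 0.44},
    {"x": 0, "y": 0, "z": 2, "wx": 0, "wy": 0, "wz": 0, "grip": 0.44},
    {"x": 0, "y": 0, "z": 2, "wx": 0, "wy": 0, "wz": 0, "grip": 0.44},
  ],
)

```text
time: 9.2
ee_pos: [0.4827, 0.1977, 0.1749]
orientation: [[0.998, 0.07, -0.0], [0.07, -0.998, -0.0], [-0.0, 0.0, -1.0]]
wrist_force: [-0.5, 0.6, -3.6]
finger_gap: 0.467
grip_force: 25.0
```

Request:
arm_command(
  deltas=[
    {"x": 0, "y": 0, "z": 0.5, "wx": 0, "wy": 0, "wz": 0, "grip": 0.44},
    {"x": 0, "y": 0, "z": 1, "wx": 0, "wy": 0, "wz": 0, "grip": 0.44},
    {"x": 0, "y": 0, "z": 1.5, "wx": 0, "wy": 0, "wz": 0, "grip": 0.44},
    {"x": 0, "y": 0, "z": 2, "wx": 0, "wy": 0, "wz": 0, "grip": 0.44},
    {"x": 0, "y": 0, "z": 2.5, "wx": 0, "wy": 0, "wz": 0, "grip": 0.44},
    {"x": 0, "y": 0, "z": 3, "wx": 0, "wy": 0, "wz": 0, "grip": 0.44},
    {"x": 0, "y": 0, "z": 3, "wx": 0, "wy": 0, "wz": 0, "grip": 0.44},
  ],
)

```text
time: 9.9
ee_pos: [0.4826, 0.1977, 0.1719]
orientation: [[0.998, 0.07, -0.0], [0.07, -0.998, -0.0], [-0.0, 0.0, -1.0]]
wrist_force: [-0.0, -0.2, -2.9]
finger_gap: 0.465
grip_force: 25.0
```

Request:
arm_command(
  deltas=[
    {"x": 0, "y": 0, "z": 0.7, "wx": 0, "wy": 0, "wz": 0, "grip": 0.44},
    {"x": 0, "y": 0, "z": 1.4, "wx": 0, "wy": 0, "wz": 0, "grip": 0.44},
    {"x": 0, "y": 0, "z": 2.1, "wx": 0, "wy": 0, "wz": 0, "grip": 0.44},
    {"x": 0, "y": 0, "z": 2.8, "wx": 0, "wy": 0, "wz": 0, "grip": 0.44},
    {"x": 0, "y": 0, "z": 3.5, "wx": 0, "wy": 0, "wz": 0, "grip": 0.44},
    {"x": 0, "y": 0, "z": 4.2, "wx": 0, "wy": 0, "wz": 0, "grip": 0.44},
    {"x": 0, "y": 0, "z": 5, "wx": 0, "wy": 0, "wz": 0, "grip": 0.44},
    {"x": 0, "y": 0, "z": 5, "wx": 0, "wy": 0, "wz": 0, "grip": 0.44},
  ],
)

```text
time: 10.7
ee_pos: [0.4826, 0.1977, 0.1668]
orientation: [[0.998, 0.07, -0.0], [0.07, -0.998, -0.0], [-0.0, 0.0, -1.0]]
wrist_force: [0.2, 0.1, -3.9]
finger_gap: 0.467
grip_force: 25.0
```

Request:
arm_command(
  deltas=[
    {"x": 0, "y": 0, "z": 1, "wx": 0, "wy": 0, "wz": 0, "grip": 0.44},
    {"x": 0, "y": 0, "z": 2, "wx": 0, "wy": 0, "wz": 0, "grip": 0.44},
    {"x": 0, "y": 0, "z": 3, "wx": 0, "wy": 0, "wz": 0, "grip": 0.44},
    {"x": 0, "y": 0, "z": 4.5, "wx": 0, "wy": 0, "wz": 0, "grip": 0.44},
    {"x": 0, "y": 0, "z": 6, "wx": 0, "wy": 0, "wz": 0, "grip": 0.44},
    {"x": 0, "y": 0, "z": 7.5, "wx": 0, "wy": 0, "wz": 0, "grip": 0.44},
    {"x": 0, "y": 0, "z": 9, "wx": 0, "wy": 0, "wz": 0, "grip": 0.44},
    {"x": 0, "y": 0, "z": 10, "wx": 0, "wy": 0, "wz": 0, "grip": 0.44},
    {"x": 0, "y": 0, "z": 10, "wx": 0, "wy": 0, "wz": 0, "grip": 0.44},
  ],
)

```text
time: 11.6
ee_pos: [0.4826, 0.1977, 0.1568]
orientation: [[0.998, 0.07, -0.0], [0.07, -0.998, -0.0], [-0.0, 0.0, -1.0]]
wrist_force: [0.4, 0.0, -4.1]
finger_gap: 0.466
grip_force: 25.0
```

Request:
arm_command(
  deltas=[
    {"x": 0, "y": 0, "z": 1.5, "wx": 0, "wy": 0, "wz": 0, "grip": 0.44},
    {"x": 0, "y": 0, "z": 3, "wx": 0, "wy": 0, "wz": 0, "grip": 0.44},
    {"x": 0, "y": 0, "z": 4.5, "wx": 0, "wy": 0, "wz": 0, "grip": 0.44},
    {"x": 0, "y": 0, "z": 6, "wx": 0, "wy": 0, "wz": 0, "grip": 0.44},
    {"x": 0, "y": 0, "z": 7.5, "wx": 0, "wy": 0, "wz": 0, "grip": 0.44},
    {"x": 0, "y": 0, "z": 9, "wx": 0, "wy": 0, "wz": 0, "grip": 0.44},
    {"x": 0, "y": 0, "z": 10, "wx": 0, "wy": 0, "wz": 0, "grip": 0.44},
    {"x": 0, "y": 0, "z": 10, "wx": 0, "wy": 0, "wz": 0, "grip": 0.44},
  ],
)

```text
time: 12.4
ee_pos: [0.4827, 0.1977, 0.1468]
orientation: [[0.998, 0.07, -0.0], [0.07, -0.998, -0.0], [-0.0, 0.0, -1.0]]
wrist_force: [0.9, 0.8, -4.2]
finger_gap: 0.468
grip_force: 25.0
```

Request:
arm_command(
  deltas=[
    {"x": 0, "y": 0, "z": 1, "wx": 0, "wy": 0, "wz": 0, "grip": 0.44},
    {"x": 0, "y": 0, "z": 2, "wx": 0, "wy": 0, "wz": 0, "grip": 0.44},
    {"x": 0, "y": 0, "z": 3, "wx": 0, "wy": 0, "wz": 0, "grip": 0.44},
    {"x": 0, "y": 0, "z": 4, "wx": 0, "wy": 0, "wz": 0, "grip": 0.44},
    {"x": 0, "y": 0, "z": 5, "wx": 0, "wy": 0, "wz": 0, "grip": 0.44},
    {"x": 0, "y": 0, "z": 6, "wx": 0, "wy": 0, "wz": 0, "grip": 0.44},
    {"x": 0, "y": 0, "z": 7, "wx": 0, "wy": 0, "wz": 0, "grip": 0.44},
    {"x": 0, "y": 0, "z": 7, "wx": 0, "wy": 0, "wz": 0, "grip": 0.44},
  ],
)

```text
time: 13.2
ee_pos: [0.4827, 0.1977, 0.1401]
orientation: [[0.998, 0.07, 0.0], [0.07, -0.998, 0.0], [0.0, -0.0, -1.0]]
wrist_force: [-1.9, -0.8, -0.3]
finger_gap: 0.466
grip_force: 25.0
```

Request:
arm_command(
  deltas=[
    {"x": 0, "y": 0, "z": 0.7, "wx": 0, "wy": 0, "wz": 0, "grip": 0.44},
    {"x": 0, "y": 0, "z": 1.4, "wx": 0, "wy": 0, "wz": 0, "grip": 0.44},
    {"x": 0, "y": 0, "z": 2.1, "wx": 0, "wy": 0, "wz": 0, "grip": 0.44},
    {"x": 0, "y": 0, "z": 2.8, "wx": 0, "wy": 0, "wz": 0, "grip": 0.44},
    {"x": 0, "y": 0, "z": 3.5, "wx": 0, "wy": 0, "wz": 0, "grip": 0.44},
    {"x": 0, "y": 0, "z": 4, "wx": 0, "wy": 0, "wz": 0, "grip": 0.44},
    {"x": 0, "y": 0, "z": 4, "wx": 0, "wy": 0, "wz": 0, "grip": 0.44},
  ],
)

```text
time: 13.9
ee_pos: [0.4828, 0.1977, 0.136]
orientation: [[0.998, 0.07, 0.0], [0.07, -0.998, 0.0], [0.0, -0.0, -1.0]]
wrist_force: [-1.6, -1.2, 2.1]
finger_gap: 0.469
grip_force: 25.0
```

Request:
arm_command(
  deltas=[
    {"x": 0, "y": 0, "z": 0.5, "wx": 0, "wy": 0, "wz": 0, "grip": 0.44},
    {"x": 0, "y": 0, "z": 1, "wx": 0, "wy": 0, "wz": 0, "grip": 0.44},
    {"x": 0, "y": 0, "z": 1.5, "wx": 0, "wy": 0, "wz": 0, "grip": 0.44},
    {"x": 0, "y": 0, "z": 2, "wx": 0, "wy": 0, "wz": 0, "grip": 0.44},
    {"x": 0, "y": 0, "z": 2.3, "wx": 0, "wy": 0, "wz": 0, "grip": 0.44},
    {"x": 0, "y": 0, "z": 2.3, "wx": 0, "wy": 0, "wz": 0, "grip": 0.44},
  ],
)

```text
time: 14.5
ee_pos: [0.4828, 0.1977, 0.1337]
orientation: [[0.998, 0.07, 0.0], [0.07, -0.998, 0.0], [0.0, -0.0, -1.0]]
wrist_force: [-0.7, -0.7, 3.3]
finger_gap: 0.464
grip_force: 25.0
```

Request:
arm_command(
  deltas=[
    {"x": 0, "y": 0, "z": 0.3, "wx": 0, "wy": 0, "wz": 0, "grip": 0.44},
    {"x": 0, "y": 0, "z": 0.6, "wx": 0, "wy": 0, "wz": 0, "grip": 0.44},
    {"x": 0, "y": 0, "z": 0.8, "wx": 0, "wy": 0, "wz": 0, "grip": 0.44},
    {"x": 0, "y": 0, "z": 0.8, "wx": 0, "wy": 0, "wz": 0, "grip": 0.44},
  ],
)

```text
time: 14.9
ee_pos: [0.4828, 0.1977, 0.1332]
orientation: [[0.998, 0.07, 0.0], [0.07, -0.998, 0.0], [0.0, -0.0, -1.0]]
wrist_force: [-2.0, -0.9, 7.4]
finger_gap: 0.47
grip_force: 25.0
```

Request:
arm_command(
  deltas=[
    {"x": 0, "y": 0, "z": 0.2, "wx": 0, "wy": 0, "wz": 0, "grip": 0.44},
    {"x": 0, "y": 0, "z": 0.4, "wx": 0, "wy": 0, "wz": 0, "grip": 0.44},
    {"x": 0, "y": 0, "z": 0.4, "wx": 0, "wy": 0, "wz": 0, "grip": 0.44},
  ],
)

```text
time: 15.2
ee_pos: [0.4828, 0.1977, 0.1331]
orientation: [[0.998, 0.07, 0.001], [0.07, -0.998, 0.0], [0.001, -0.0, -1.0]]
wrist_force: [-3.7, -0.9, 12.7]
finger_gap: 0.469
grip_force: 25.0
```

Home: 16 N on the floor, well within the limit. I'll open slowly, creeping down as I do so friction keeps holding the pack in place.

Request:
arm_command(
  deltas=[
    {"x": 0, "y": 0, "z": 0, "wx": 0, "wy": 0, "wz": 0, "grip": 0.48},
    {"x": 0, "y": 0, "z": 0.3, "wx": 0, "wy": 0, "wz": 0, "grip": 0.49},
    {"x": 0, "y": 0, "z": 0.7, "wx": 0, "wy": 0, "wz": 0, "grip": 0.5},
    {"x": 0, "y": 0, "z": 1.1, "wx": 0, "wy": 0, "wz": 0, "grip": 0.51},
    {"x": 0, "y": 0, "z": 1.5, "wx": 0, "wy": 0, "wz": 0, "grip": 0.52},
    {"x": 0, "y": 0, "z": 1.9, "wx": 0, "wy": 0, "wz": 0, "grip": 0.53},
    {"x": 0, "y": 0, "z": 2.3, "wx": 0, "wy": 0, "wz": 0, "grip": 0.54},
  ],
)

```text
time: 15.9
ee_pos: [0.4831, 0.1978, 0.1306]
orientation: [[0.998, 0.07, 0.001], [0.07, -0.998, 0.0], [0.001, -0.0, -1.0]]
wrist_force: [0.3, 0.1, 5.8]
finger_gap: 0.539
grip_force: 3.5
```

Request:
arm_command(
  deltas=[
    {"x": 0, "y": 0, "z": 0.3, "wx": 0, "wy": 0, "wz": 0, "grip": 0.56},
    {"x": 0, "y": 0, "z": 0.3, "wx": 0, "wy": 0, "wz": 0, "grip": 0.62},
    {"x": 0, "y": 0, "z": 0, "wx": 0, "wy": 0, "wz": 0, "grip": 0.75},
    {"x": 0, "y": 0, "z": 0, "wx": 0, "wy": 0, "wz": 0, "grip": 0.85},
    {"x": 0, "y": 0, "z": -10, "wx": 0, "wy": 0, "wz": 0, "grip": 0.9},
    {"x": 0, "y": 0, "z": -30, "wx": 0, "wy": 0, "wz": 0, "grip": 1},
    {"x": 0, "y": 0, "z": -60, "wx": 0, "wy": 0, "wz": 0, "grip": 1},
    {"x": -10, "y": 0, "z": -90, "wx": 0, "wy": 0, "wz": 0, "grip": 1},
    {"x": -30, "y": 0, "z": -110, "wx": 0, "wy": 0, "wz": 0, "grip": 1},
    {"x": -45, "y": 0, "z": -115, "wx": 0, "wy": 0, "wz": 0, "grip": 1},
    {"x": -50, "y": 0, "z": -115, "wx": 0, "wy": 0, "wz": 0, "grip": 1},
    {"x": -50, "y": 0, "z": -115, "wx": 0, "wy": 0, "wz": 0, "grip": 1},
  ],
)

```text
time: 17.1
ee_pos: [0.4326, 0.1942, 0.2454]
orientation: [[0.998, 0.07, 0.0], [0.07, -0.998, 0.0], [0.0, -0.0, -1.0]]
wrist_force: [-0.8, 0.2, -0.1]
finger_gap: 1.001
grip_force: 0.0
```

Run:
```python
from h import *
import pickle
s=arm.sense();print(s['time'],np.round(s['ee_pos'],4),np.round(s['wrist_force'],1))
f=grab('wrist');h=grab('scene');pickle.dump((f,h,s),open('w5.pkl','wb'))
a=cv2.cvtColor(f['image'],cv2.COLOR_RGB2BGR)[20:270,150:410]
b=cv2.cvtColor(h['image'],cv2.COLOR_RGB2BGR)[120:220,270:370]
a=cv2.resize(a,None,fx=1.6,fy=1.6,interpolation=cv2.INTER_CUBIC);b=cv2.resize(b,(380,380),interpolation=cv2.INTER_CUBIC)
c=np.zeros((400,800,3),np.uint8);c[:a.shape[0],:a.shape[1]]=a[:400];c[:380,420:800]=b
cv2.imwrite('pics/w5.png',c)
# sizes of head top if at home height
from h import proj
```

```text
17.1 [0.4326 0.1942 0.2454] [-0.8  0.2 -0.1]
```

View pics/w5.png

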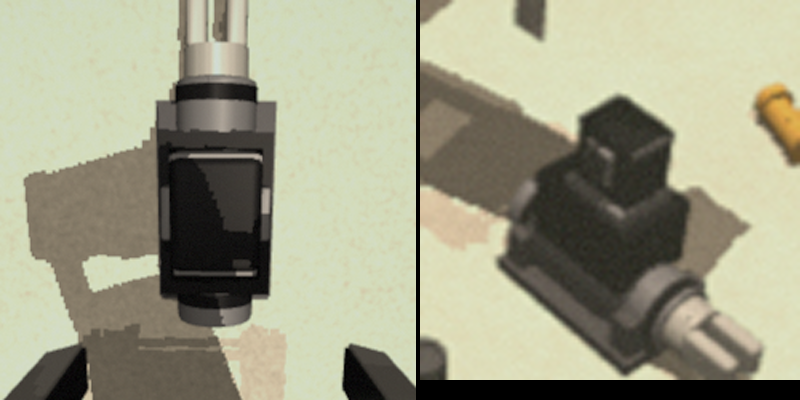

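The wrist view shows the pack seated in the frame with both buttons out at crop (165,212) and (265,212), and the scene view agrees. To prove it is latched and not just resting on the sprung contact, I'll feel its top height with shut fingers: about 0.1775 m if latched, about 0.183 m if not.

Request:
arm_command(
  deltas=[
    {"x": 15, "y": 0, "z": 0, "wx": 0, "wy": 0, "wz": 0, "grip": 0.8},
    {"x": 40, "y": 0, "z": 0, "wx": 0, "wy": 0, "wz": 0, "grip": 0.5},
    {"x": 48.5, "y": 0, "z": 0, "wx": 0, "wy": 0, "wz": 0, "grip": 0.2},
    {"x": 48.5, "y": 0, "z": 5, "wx": 0, "wy": 0, "wz": 0, "grip": 0},
    {"x": 48.5, "y": 0, "z": 20, "wx": 0, "wy": 0, "wz": 0, "grip": 0},
    {"x": 48.5, "y": 0, "z": 35, "wx": 0, "wy": 0, "wz": 0, "grip": 0},
    {"x": 48.5, "y": 0, "z": 48, "wx": 0, "wy": 0, "wz": 0, "grip": 0},
    {"x": 48.5, "y": 0, "z": 56, "wx": 0, "wy": 0, "wz": 0, "grip": 0},
    {"x": 48.5, "y": 0, "z": 58, "wx": 0, "wy": 0, "wz": 0, "grip": 0},
    {"x": 48.5, "y": 0, "z": 58, "wx": 0, "wy": 0, "wz": 0, "grip": 0},
  ],
)

```text
time: 18.2
ee_pos: [0.4811, 0.1976, 0.1872]
orientation: [[0.998, 0.07, -0.0], [0.07, -0.998, 0.0], [-0.0, -0.0, -1.0]]
wrist_force: [0.6, 0.3, 0.0]
finger_gap: 0.186
grip_force: 0.0
```

Request:
arm_command(
  deltas=[
    {"x": 0, "y": 0, "z": 1, "wx": 0, "wy": 0, "wz": 0, "grip": 0},
    {"x": 0, "y": 0, "z": 2, "wx": 0, "wy": 0, "wz": 0, "grip": 0},
    {"x": 0, "y": 0, "z": 3, "wx": 0, "wy": 0, "wz": 0, "grip": 0},
    {"x": 0, "y": 0, "z": 4, "wx": 0, "wy": 0, "wz": 0, "grip": 0},
    {"x": 0, "y": 0, "z": 5, "wx": 0, "wy": 0, "wz": 0, "grip": 0},
    {"x": 0, "y": 0, "z": 6, "wx": 0, "wy": 0, "wz": 0, "grip": 0},
    {"x": 0, "y": 0, "z": 7, "wx": 0, "wy": 0, "wz": 0, "grip": 0},
    {"x": 0, "y": 0, "z": 7, "wx": 0, "wy": 0, "wz": 0, "grip": 0},
  ],
)

```text
time: 19.0
ee_pos: [0.4811, 0.1976, 0.18]
orientation: [[0.998, 0.07, -0.0], [0.07, -0.998, -0.0], [-0.0, 0.0, -1.0]]
wrist_force: [-0.5, 0.7, 0.1]
finger_gap: 0.004
grip_force: 0.0
```

No contact at 0.180, so the pack is below the unlatched height. I'll carry on feeling downward.

Request:
arm_command(
  deltas=[
    {"x": 0, "y": 0, "z": 0.5, "wx": 0, "wy": 0, "wz": 0, "grip": 0},
    {"x": 0, "y": 0, "z": 1, "wx": 0, "wy": 0, "wz": 0, "grip": 0},
    {"x": 0, "y": 0, "z": 1.5, "wx": 0, "wy": 0, "wz": 0, "grip": 0},
    {"x": 0, "y": 0, "z": 2, "wx": 0, "wy": 0, "wz": 0, "grip": 0},
    {"x": 0, "y": 0, "z": 2.5, "wx": 0, "wy": 0, "wz": 0, "grip": 0},
    {"x": 0, "y": 0, "z": 2.5, "wx": 0, "wy": 0, "wz": 0, "grip": 0},
  ],
)

```text
time: 19.6
ee_pos: [0.4813, 0.1976, 0.1779]
orientation: [[0.998, 0.07, 0.001], [0.07, -0.998, 0.0], [0.001, -0.0, -1.0]]
wrist_force: [-0.9, 0.5, 3.1]
finger_gap: 0.006
grip_force: 1.6
```

Contact at about 0.178 m, which is the latched height. I'll lift clear and hand in.

Request:
arm_command(
  deltas=[
    {"x": 0, "y": 0, "z": -5, "wx": 0, "wy": 0, "wz": 0, "grip": 0},
    {"x": 0, "y": 0, "z": -25, "wx": 0, "wy": 0, "wz": 0, "grip": 0},
    {"x": 0, "y": 0, "z": -55, "wx": 0, "wy": 0, "wz": 0, "grip": 0},
    {"x": 0, "y": 0, "z": -75, "wx": 0, "wy": 0, "wz": 0, "grip": 0},
    {"x": 0, "y": 0, "z": -80, "wx": 0, "wy": 0, "wz": 0, "grip": 0},
    {"x": 0, "y": 0, "z": -80, "wx": 0, "wy": 0, "wz": 0, "grip": 0},
  ],
)

```text
time: 20.2
ee_pos: [0.4812, 0.1976, 0.2578]
orientation: [[0.998, 0.07, 0.001], [0.07, -0.998, 0.0], [0.001, -0.0, -1.0]]
wrist_force: [0.0, 0.1, -0.7]
finger_gap: 0.004
grip_force: 0.0
```

```bash
python3 -c "
from bench import arm
print(arm.sense()['ee_pos']);print(arm.close_job())"
```

```text
[0.48123108 0.19762691 0.25776565]
the job is handed in; nothing more can be done
None
```

I moved the pack from the charger to the tool's socket and handed the job in at about 20 s; both tabs look sprung out and its top height fits a latched pack, but no verdict came back.

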